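# Isolate and bleed the pump on the test bench

### The job

Make the pump safe using the closed fingers: press the red half of the drive rocker fully down to switch it off, then push the blue feed plunger fully home, then the yellow return plunger fully home, and last press the black bleed button fully down and finish while still holding it down. Do not press the bleed button before both plungers are home, and keep the white gauge plunger out. Only press: leave the loose parts standing and lying where they are.

Things in the scene. Friction and masses are not known exactly. Their poses are not given: they have to be found in the camera images.
- isolator: grey drive isolator box fixed to the bench, 120 (x) x 80 (y) x 50 mm high, with a two-coloured rocker on top; origin centre of its underside; its -x side carries the red (off) half of the rocker, its +x side the green (on) half
- rocker_red (a point): point on the top face of the rocker's red half, 26 mm from the pivot, mid-width, where to press; moves with the rocker. The rocker paddle is 80 mm long (along the box's x), 36 mm wide and 10 mm thick; its pivot runs along the box's y, 64 mm above the bench
- rocker (a joint): rocker angle in rad: 0 = on (red half up, green half down), 0.4 = off (red half fully down). About 0.08 N m of friction (some 3 to 8 N on the red half); stays where it is left. Starts at 0 to 0.05
- manifold: dark valve bank base plate fixed to the bench, 84 (x) x 240 (y) x 30 mm high, carrying three steel valves in a row along its y, 74 mm apart, with a blue, a yellow and a white plunger in any order; origin centre of its underside
- blue_top (a point): centre of the top face of the blue plunger's round head (30 mm across, 10 mm thick); moves down with it; 101 mm above the bench when fully out, 91 mm when home. The head stands on a 16 mm steel stem over a 56 x 56 mm steel valve body whose top is 75 mm above the bench
- plunger_blue (a joint): travel in m of the blue plunger: 0 = fully out, 0.010 = pushed fully home. It moves straight down, resists with about 5 N of friction and stays where it is left. It is the feed shut-off. It may start up to 1.5 mm in.
- yellow_top (a point): centre of the top face of the yellow plunger's round head (30 mm across, 10 mm thick); moves down with it; 101 mm above the bench when fully out, 91 mm when home. The head stands on a 16 mm steel stem over a 56 x 56 mm steel valve body whose top is 75 mm above the bench
- plunger_yellow (a joint): travel in m of the yellow plunger: 0 = fully out, 0.010 = pushed fully home. It moves straight down, resists with about 5 N of friction and stays where it is left. It is the return shut-off. It may start up to 1.5 mm in.
- white_top (a point): centre of the top face of the white plunger's round head (30 mm across, 10 mm thick); moves down with it; 101 mm above the bench when fully out, 91 mm when home. The head stands on a 16 mm steel stem over a 56 x 56 mm steel valve body whose top is 75 mm above the bench
- plunger_white (a joint): travel in m of the white plunger: 0 = fully out, 0.010 = pushed fully home. It moves straight down, resists with about 5 N of friction and stays where it is left. It is the gauge line and must stay out. It may start up to 1.5 mm in.
- bleed_block: aluminium bleed valve block fixed to the bench, 70 x 70 x 60 mm high, with a black mushroom button on top; origin centre of its underside
- bleed_top (a point): centre of the top face of the black mushroom button (40 mm across, 12 mm thick); moves down with it; 90 mm above the bench when released, 82 mm fully down
- bleed_button (a joint): travel in m of the bleed button: 0 = released, 0.008 = fully down. It moves straight down on a spring, 3 N at the start of travel to 9 N fully down, and comes back up when let go
- coupling: loose brass pipe coupling, 32 mm across, 42 mm tall, standing; origin centre of underside
- socket: loose steel wrench socket, 30 mm across, 36 mm tall, standing; origin centre of underside
- sensor: loose spare pressure sensor, teal and black on a steel foot, 28 mm across, 64 mm tall, standing; origin centre of underside
- clamp: loose stepped steel clamp, 50 x 26 x 28 mm; origin centre of underside
- wrench: loose steel wrench, 160 mm long, lying flat
- screwdriver: loose screwdriver, 170 mm long, lying flat
- can: loose blue can, 60 mm across, 100 mm tall, standing; origin centre of underside
- valve_blue: steel valve of the blue plunger on the valve bank, 56 x 56 x 45 mm high; origin centre of its underside, 30 mm above the bench; its axes are parallel to the valve bank's
- valve_yellow: steel valve of the yellow plunger on the valve bank, 56 x 56 x 45 mm high; origin centre of its underside, 30 mm above the bench; its axes are parallel to the valve bank's

How it is judged:
By the outcome, as a careful person would: the job done as asked, in the order asked, and still so for the second after the job is handed in, while the arm keeps its last pose, push and grip.
It also fails if it takes over 54 s, if anything falls off the work surface, if the arm or the gripper's body presses on something with over 40 N, if the wrist force passes 120 N, or if a joint passes its speed limit or range.

### The arm

A 7-joint arm with a two-finger parallel gripper is mounted at the origin on the work surface. World frame = base frame: x ahead of the robot, y to its left, z up, the work surface at z = 0. Lengths are in mm, angles in rad, forces in N, time in s.
With the tool pointing down it reaches from about 400 to 875 mm from the base axis. Payload 4.4 kg.
Tool frame: the origin (TCP) lies at the very end of the fingers, on their centre line; the grasp point (between the pads) lies 19 mm behind it (ctrl.grip_depth is the distance from the TCP to the grasp point, in mm); z points along the fingers, x is the direction in which the jaws open and shut, and the axes are right-handed (so a half turn about z gives the same grasp; the last joint's range is limited). The gripper opens to 85 mm and grips with 20 to 120 N. Pads are 22 mm wide; open, the fingers measure 114 mm over their backs; the gripper's body (76 mm by 85 mm) begins 54 mm behind the grasp point. The pads swing forward as they close: fully open they stand 13 mm farther back than shut.
Start: joints at [-1.231, 0.628, 0.038, 1.517, -0.027, 0.996, -0.02], TCP at [256.568, 597.236, 207.113] pointing down, gripper open.
Joint ranges: [-3.06, 3.06], [-0.37, 2.12], [-1.25, 1.32], [0.18, 2.47], [-1.1, 4.24], [0.23, 1.98], [-2.94, 2.94]. Speed limits (rad/s): [2.57, 2.57, 3.14, 3.14, 3.14, 3.14, 3.14].

### API

Orientations are given as [roll, pitch, yaw] about the fixed x, y, z axes, in that order (R = Rz(yaw) Ry(pitch) Rx(roll)).
In Python, from cell import ctrl gives the robot as it stands.
- The arm moves only by the shell command python3 -m creep 'ROWS'. ROWS is JSON, a list of rows, each an object with "hand": the opening, from 0 (shut) to 1 (fully open); "travel": the shift along the tool's x, y, z in cm, a list of three; "angular": the turn, a rotation vector about the tool's x, y, z in degrees, a list of three. In form: [{"hand": hand, "travel": [tx, ty, tz], "angular": [rx, ry, rz]}, ...]. A call has 1 to 20 rows; each row is the pose to reach, as a shift and turn from the pose measured when the call began, along the tool's axes at that moment; what a row does not reach only later rows make up. A row lasts 1/10 s, in which the tool goes at most 50 mm and 8.59 degrees, less where a joint would pass 70% of its speed; a pose out of reach is approached as far as the arm can. A call with a gripper value outside its range is refused whole. The fingers move at their own pace and stop on an object; the grip force is fixed at half the most. Time passes only in rows, so rows that repeat a pose let the fingers close. It gives the time, the measured TCP pose, the force and the opening at its end, in the units of the state.
- ctrl.read_state(): the state, without advancing time (a new reading comes with each control period).
- ctrl.get_image(name): name is "side" or "top" or "wrist"; returns a dict with "frame" (420x560x3 uint8, red, green, blue), "fx", "fy", "cx", "cy" (pixels), "D" ([k1, k2, p1, p2, k3] as OpenCV has them; the pictures are not rectified), "origin" and "orientation" of the camera in the world. Camera axes: x right, y down, z forward; pixel columns grow to the right and rows downward; lengths in mm; the calibration is good to about 2 mm. A picture is of the moment at which its call begins. There is no depth.
- ctrl.finish_job(): hands the job in, once; it reports no verdict.
Trained networks look in the newest picture that a camera, given by its name, has taken for a name from the list of things; names that differ only in an ending like _2 or _b are one class to them, and where a whole thing is asked for, a point or a joint stands for the part that bears it (a point fixed in the world has none). Each returns a list of dicts, best first, with "confidence" (0 to 1); they miss things now and then, are a little off and sometimes report something else, mostly with a low value. They report only what shows in the picture. A call takes as long as a camera call.
- ctrl.regions_of(camera, thing): "region" (420x560 bool, what is visible of it).
- ctrl.spot_point(camera, thing): "at" ([x, y, z] in mm, in world coordinates, good to about 4 mm: a listed point, or the origin of a listed thing).
The state is a dict: "clock": time; "qpos": joint angles; "qd": joint speeds; "tau": joint torques, N m; "eef_pos": TCP position; "tool_rot": TCP orientation; "force": force on the tool from outside, world axes, zero at the start; "torque": the same for the moment, N m; "width": finger opening in mm.
Only numpy, scipy, OpenCV 4.12 (cv2) and the standard library are available. Lean on these libraries where they do the work, as an engineer would, in place of code of your own. Each camera call takes 0.05 s, during which the arm holds its last target. There are 200 camera calls.

## Working session

There is one attempt and no reset: what is moved stays moved. The work goes in short steps, Python scripts to look and compute and a shell command to move; the robot and the scene stay as the last step left them, time stands still between calls to the robot, and variables do not carry over. Pictures are saved under pics/ and viewed, about 8 in all and at most 12, crops included, and the job is handed in when it is done.

```bash
mkdir -p pics; cat > h.py <<'E'
from cell import ctrl
import numpy as np, cv2
from scipy.spatial.transform import Rotation as R
def save(cam,fn):
    d=ctrl.get_image(cam); cv2.imwrite('pics/'+fn,d['frame'][:,:,::-1]); return d
def spots(cam,names):
    for n in names:
        try: print(cam,n,[(np.round(r['at']).tolist(),round(r['confidence'],2)) for r in ctrl.spot_point(cam,n)[:2]])
        except Exception as e: print(n,e)
E
python3 - <<'E'
from h import *
s=ctrl.read_state(); print(s)
ds=save('side','s0.png'); dt=save('top','t0.png')
print(ds['origin'],ds['orientation'],dt['origin'],dt['orientation'])
N=['rocker_red','isolator','blue_top','yellow_top','white_top','manifold','bleed_top','bleed_block']
spots('top',N+['can','sensor','coupling','socket','clamp']); spots('side',N)
a=cv2.imread('pics/t0.png');b=cv2.imread('pics/s0.png')
E
```

```text
{'clock': 0.0, 'qpos': array([-1.2307997 ,  0.62936095,  0.03842985,  1.51839246, -0.02698089,
        0.99628965, -0.01998147]), 'qd': array([ 0.00014579, -0.0005282 , -0.00179215,  0.00021265,  0.00065008,
       -0.00120746,  0.00091566]), 'tau': array([ 2.56464682e-04, -5.63411021e+01,  1.22650176e+00, -1.93443596e+01,
        1.09509390e-02,  1.05923385e-02, -3.78872059e-06]), 'eef_pos': array([256.29137859, 596.59495118, 206.17148941]), 'tool_rot': array([3.14155698e+00, 1.93234512e-03, 1.16503783e+00]), 'force': array([ 0.34750752, -0.04496671, -0.18813052]), 'torque': array([-0.02491606,  0.01896187,  0.0232259 ]), 'width': 85.45656634618277}
[ 335.12153321 -888.56721573  833.84889533] [-2.22576719 -0.01233674 -0.30531949] [ 465.40774605   16.10223477 1774.09408976] [-3.06230364 -0.01587042 -1.55291319]
top rocker_red [([413.0, -326.0, 73.0], 0.7)]
top isolator [([440.0, -317.0, -3.0], 0.63)]
top blue_top [([533.0, -20.0, 98.0], 0.59), ([482.0, 296.0, 1.0], 0.48)]
top yellow_top [([523.0, -101.0, 96.0], 0.59), ([436.0, -319.0, -0.0], 0.28)]
top white_top [([519.0, -97.0, 28.0
[... 246 characters left out ...]
nsor [([629.0, 5.0, -2.0], 0.49)]
top coupling [([448.0, -37.0, -2.0], 0.38)]
top socket [([463.0, 44.0, 2.0], 0.4), ([624.0, 4.0, -0.0], 0.23)]
top clamp [([605.0, -101.0, 4.0], 0.44)]
side rocker_red [([412.0, -327.0, 70.0], 0.82)]
side isolator [([548.0, 48.0, 98.0], 0.69)]
side blue_top [([550.0, 48.0, 96.0], 0.66), ([530.0, -26.0, 98.0], 0.64)]
side yellow_top [([518.0, -97.0, 104.0], 0.66), ([550.0, 45.0, 97.0], 0.52)]
side white_top [([622.0, 7.0, 2.0], 0.73), ([549.0, 47.0, 97.0], 0.62)]
side manifold [([537.0, -20.0, 3.0], 0.89), ([608.0, -102.0, -1.0], 0.47)]
side bleed_top [([485.0, 299.0, 88.0], 0.68), ([415.0, -324.0, 68.0], 0.57)]
side bleed_block [([485.0, 300.0, -2.0], 0.64)]
```

View pics/t0.png

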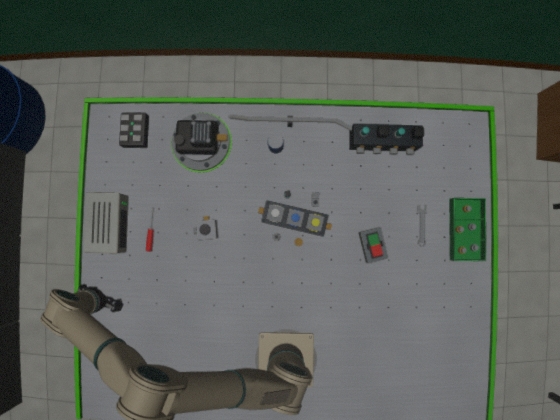

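View pics/s0.png

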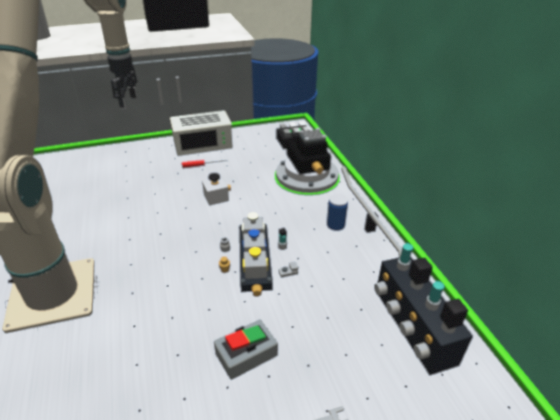

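The views show the valve bank mid-bench: in the top image white is at (275,212), blue at (295,217) and yellow at (315,222). The isolator is at (373,245) and the bleed block at (205,229). The networks' points agree with these and with the given heights. Their spurious second hits are discarded.

```bash
cat >> h.py <<'E'
def rel(*targets):  # targets x,y,z,yawdeg -> travel cm in tool axes, rotation deg
    s=ctrl.read_state(); T=R.from_euler('xyz',s['tool_rot'])
    print('t',round(s['clock'],2),'pos',s['eef_pos'].round(1),'rot',np.degrees(s['tool_rot']).round(1),'F',s['force'].round(1),'w',round(s['width'],1),'q',s['qpos'].round(2))
    for x,y,z,w in targets:
        d=T.inv().apply(np.array([x,y,z])-s['eef_pos'])/10
        r=(T.inv()*R.from_euler('xyz',[180,0,w],degrees=True)).as_rotvec(degrees=True)
        print((x,y,z,w),'travel',d.round(2).tolist(),'ang',r.round(1).tolist())
E
python3 -c "
from h import *
rel((450,350,220,40),(520,0,220,0),(400,-330,200,-73))"
```

```text
t 1.15 pos [256.6 597.2 207.1] rot [-180.    -0.    66.7] F [-0.   0.2  0.4] w 85.5 q [-1.23  0.63  0.04  1.52 -0.03  1.   -0.02]
(450, 350, 220, 40) travel [-15.08, 27.53, -1.29] ang [-0.0, -0.0, 26.7]
(520, 0, 220, 0) travel [-44.47, 47.78, -1.29] ang [-0.0, -0.0, 66.7]
(400, -330, 200, -73) travel [-79.53, 49.78, 0.71] ang [-0.0, 0.0, 139.7]
```

```bash
python3 -m creep '[{"hand":0,"travel":[-15,27.5,-1.3],"angular":[0,0,27]},{"hand":0,"travel":[-15,27.5,-1.3],"angular":[0,0,27]},{"hand":0,"travel":[-15,27.5,-1.3],"angular":[0,0,27]},{"hand":0,"travel":[-15,27.5,-1.3],"angular":[0,0,27]},{"hand":0,"travel":[-15,27.5,-1.3],"angular":[0,0,27]},{"hand":0,"travel":[-15,27.5,-1.3],"angular":[0,0,27]},{"hand":0,"travel":[-15,27.5,-1.3],"angular":[0,0,27]},{"hand":0,"travel":[-44.5,47.8,-1.3],"angular":[0,0,67]},{"hand":0,"travel":[-44.5,47.8,-1.3],"angular":[0,0,67]},{"hand":0,"travel":[-44.5,47.8,-1.3],"angular":[0,0,67]},{"hand":0,"travel":[-44.5,47.8,-1.3],"angular":[0,0,67]},{"hand":0,"travel":[-44.5,47.8,-1.3],"angular":[0,0,67]},{"hand":0,"travel":[-44.5,47.8,-1.3],"angular":[0,0,67]},{"hand":0,"travel":[-44.5,47.8,-1.3],"angular":[0,0,67]},{"hand":0,"travel":[-44.5,47.8,-1.3],"angular":[0,0,67]},{"hand":0,"travel":[-44.5,47.8,-1.3],"angular":[0,0,67]}]'
python3 -c "
from h import *
rel((385,-345,200,-73))"
```

```text
clock: 2.75
eef_pos: [520.4, -2.2, 220.2]
tool_rot: [3.141, -0.0, -0.009]
force: [-0.6, 1.3, 0.0]
width: 0.1
t 2.75 pos [520.4  -2.2 220.2] rot [180.   -0.   -0.5] F [-0.6  1.3  0. ] w 0.1 q [-0.32  0.45  0.4   1.87 -0.22  0.86  0.17]
(385, -345, 200, -73) travel [-13.24, 34.39, 2.03] ang [-0.0, -0.0, 72.5]
```

```bash
python3 -c "
from h import *
save('wrist','w0.png'); spots('wrist',['blue_top','yellow_top','white_top','manifold'])"
python3 -m creep '[{"hand":0,"travel":[-13.2,34.4,2],"angular":[0,0,72.5]},{"hand":0,"travel":[-13.2,34.4,2],"angular":[0,0,72.5]},{"hand":0,"travel":[-13.2,34.4,2],"angular":[0,0,72.5]},{"hand":0,"travel":[-13.2,34.4,2],"angular":[0,0,72.5]},{"hand":0,"travel":[-13.2,34.4,2],"angular":[0,0,72.5]},{"hand":0,"travel":[-13.2,34.4,2],"angular":[0,0,72.5]},{"hand":0,"travel":[-13.2,34.4,2],"angular":[0,0,72.5]},{"hand":0,"travel":[-13.2,34.4,2],"angular":[0,0,72.5]},{"hand":0,"travel":[-13.2,34.4,2],"angular":[0,0,72.5]},{"hand":0,"travel":[-13.2,34.4,2],"angular":[0,0,72.5]}]'
python3 -c "
from h import *
a=save('wrist','w1.png'); print(a['origin'],a['orientation']);spots('wrist',['rocker_red','isolator'])
cv2.imwrite('pics/w01.png',np.hstack([cv2.resize(cv2.imread('pics/w%d.png'%i),(400,300)) for i in (0,1)]))
rel()"
```

```text
wrist blue_top [([535.0, -25.0, 98.0], 0.72)]
wrist yellow_top []
wrist white_top [([550.0, 45.0, 103.0], 0.74)]
wrist manifold []
clock: 4.0
eef_pos: [388.0, -341.3, 199.4]
tool_rot: [3.141, 0.002, -1.265]
force: [0.8, 1.0, -0.7]
width: -0.2
[ 459.64866284 -318.28397078  365.97936089] [ 2.84293391e+00  1.16673205e-03 -1.26462840e+00]
wrist rocker_red [([414.0, -326.0, 71.0], 0.61)]
wrist isolator [([434.0, -321.0, -1.0], 0.93), ([514.0, -516.0, 2.0], 0.18)]
t 4.15 pos [ 388.5 -340.5  199.6] rot [-1.80e+02  1.00e-01 -7.23e+01] F [ 0.5 -0.5  1.3] w 0.1 q [ 0.18  0.54  0.73  1.91 -0.47  0.87 -0.11]
```

View pics/w01.png

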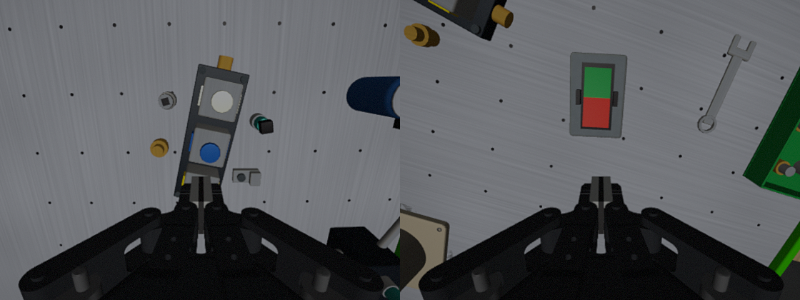

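The left half (over the bank) shows white at (222,101) and blue at (209,152), with yellow hidden behind the fingers. The right half shows the rocker, green at (597,80) and red at (597,114), almost aligned with the tool. Next I'll measure both by colour.

```bash
cat >> h.py <<'E'
def ray(d,px,z):
    K=np.array([[d['fx'],0,d['cx']],[0,d['fy'],d['cy']],[0,0,1]])
    u=cv2.undistortPoints(np.array([[px]],float),K,np.array(d['D'],float))[0,0]
    v=R.from_euler('xyz',d['orientation']).apply([u[0],u[1],1]); o=np.array(d['origin'])
    return (o+v*(z-o[2])/v[2])[:2]
def blob(d,lo,hi,box=None):
    h=cv2.cvtColor(d['frame'],cv2.COLOR_RGB2HSV); m=cv2.inRange(h,np.array(lo),np.array(hi))
    if box: b=np.zeros_like(m); b[box[1]:box[3],box[0]:box[2]]=1; m=m*b
    n,l,s,c=cv2.connectedComponentsWithStats(m); i=1+np.argmax(s[1:,4]); return c[i],s[i]
E
python3 - <<'E'
from h import *
d=ctrl.get_image('wrist')
b=(220,50,320,200)
for n,lo,hi,z in (('red',(0,130,80),(10,255,255),72),('green',(45,100,60),(85,255,255),66)):
    c,s=blob(d,lo,hi,b); print(n,c.round(1),s,ray(d,c,z).round(1))
t=ctrl.get_image('top')
for n,lo,hi,bx in (('blue',(100,120,80),(125,255,255),(265,195,325,240)),('yellow',(22,110,100),(35,255,255),(305,212,325,232)),('white',(0,0,190),(179,50,255),(265,200,287,225))):
    c,s=blob(t,lo,hi,bx); print(n,c.round(1),s,ray(t,c,101).round(1))
s=ctrl.get_image('side')
for n,lo,hi,bx in (('blue',(100,120,80),(125,255,255),(235,225,275,245)),('yellow',(22,110,100),(35,255,255),(240,240,275,265))):
    c,q=blob(s,lo,hi,bx); print(n,c.round(1),q,ray(s,c,101).round(1))
E
```

```text
red [274.8 158. ] [ 256  137   39   43 1551] [ 419.2 -323.5]
green [277. 116.] [ 257   95   41   43 1584] [ 457.7 -313.6]
blue [295.1 217.2] [292 214   7   7  40] [531.6 -24.7]
yellow [315.2 221.8] [312 218   8   8  49] [516.4 -96.9]Traceback (most recent call last):
  File "<stdin>", line 8, in <module>
  File "h.py", line 25, in blob
    n,l,s,c=cv2.connectedComponentsWithStats(m); i=1+np.argmax(s[1:,4]); return c[i],s[i]
                                                     ~~~~~~~~~^^^^^^^^^
    return _wrapfunc(a, 'argmax', axis=axis, out=out, **kwds)
    return bound(*args, **kwds)
ValueError: attempt to get argmax of an empty sequence
```

```bash
python3 -c "
from h import *
rel((410,-326,90,-75.6),(410,-326,66,-75.6),(410,-326,62,-75.6))"
```

```text
t 4.25 pos [ 388.3 -340.9  199.7] rot [-1.80e+02  1.00e-01 -7.24e+01] F [-0.7  0.1  0.2] w 0.1 q [ 0.18  0.54  0.73  1.91 -0.47  0.87 -0.11]
(410, -326, 90, -75.6) travel [-0.74, -2.51, 10.97] ang [-0.0, 0.1, 3.2]
(410, -326, 66, -75.6) travel [-0.74, -2.51, 13.37] ang [-0.0, 0.1, 3.2]
(410, -326, 62, -75.6) travel [-0.74, -2.51, 13.77] ang [-0.0, 0.1, 3.2]
```

```bash
python3 -m creep '[{"hand":0,"travel":[-0.7,-2.5,5],"angular":[0,0,3]},{"hand":0,"travel":[-0.7,-2.5,8],"angular":[0,0,3]},{"hand":0,"travel":[-0.7,-2.5,11],"angular":[0,0,3]},{"hand":0,"travel":[-0.7,-2.5,11.5],"angular":[0,0,3]},{"hand":0,"travel":[-0.7,-2.5,12],"angular":[0,0,3]},{"hand":0,"travel":[-0.7,-2.5,12.4],"angular":[0,0,3]},{"hand":0,"travel":[-0.7,-2.5,12.8],"angular":[0,0,3]},{"hand":0,"travel":[-0.7,-2.5,13.1],"angular":[0,0,3]},{"hand":0,"travel":[-0.7,-2.5,13.3],"angular":[0,0,3]},{"hand":0,"travel":[-0.7,-2.5,13.4],"angular":[0,0,3]},{"hand":0,"travel":[-0.7,-2.5,13.4],"angular":[0,0,3]}]'; python3 -c "
from h import *
rel((410,-326,62,-75.6))"
```

```text
clock: 5.35
eef_pos: [410.0, -326.4, 65.8]
tool_rot: [-3.141, 0.001, -1.315]
force: [-0.2, 0.8, 0.1]
width: 0.0
t 5.35 pos [ 410.  -326.4   65.8] rot [-1.80e+02  1.00e-01 -7.54e+01] F [-0.2  0.8  0.1] w 0.0 q [ 0.26  0.74  0.56  2.   -0.69  0.6  -0.03]
(410, -326, 62, -75.6) travel [-0.04, -0.01, 0.38] ang [-0.0, 0.1, 0.2]
```

```bash
python3 -m creep '[{"hand":0,"travel":[0,0,0.1],"angular":[0,0,0]},{"hand":0,"travel":[0,0,0.15],"angular":[0,0,0]},{"hand":0,"travel":[0,0,0.2],"angular":[0,0,0]}]';  python3 -m creep '[{"hand":0,"travel":[0,0,0.1],"angular":[0,0,0]},{"hand":0,"travel":[0,0,0.15],"angular":[0,0,0]}]'
```

```text
clock: 5.65
eef_pos: [410.1, -326.4, 63.8]
tool_rot: [-3.141, 0.001, -1.316]
force: [-0.3, -0.5, 0.3]
width: -0.2
clock: 5.85
eef_pos: [410.1, -326.4, 62.2]
tool_rot: [-3.141, 0.001, -1.316]
force: [-0.4, 0.2, -0.3]
width: 0.1
```

```bash
python3 -c "
from h import *
d=save('side','s1.png'); w=save('wrist','w2.png')
cv2.imwrite('pics/v.png',np.hstack([cv2.resize(d['frame'][290:400,190:310,::-1],(400,366)),cv2.resize(w['frame'][60:280,150:400,::-1],(400,366))]))
"
```

```text
(no output)
```

View pics/v.png

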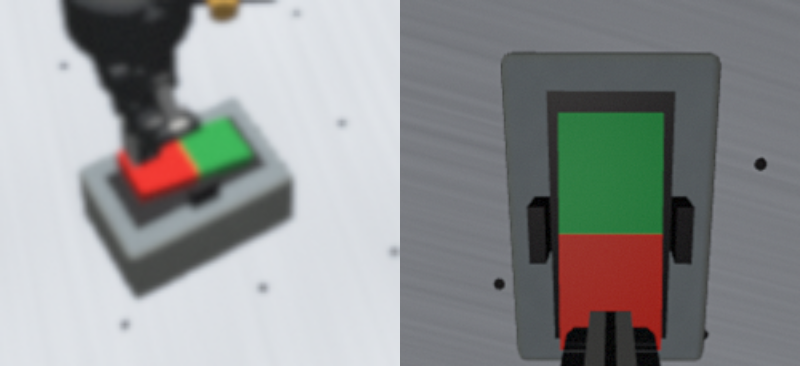

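The crops show the fingers centred on the red half near its outer end, with green visible in full. The tilt isn't clear from this, so I'll creep down until I feel the stop.

```bash
for i in 1 2; do python3 -m creep '[{"hand":0,"travel":[0,0,0.1],"angular":[0,0,0]},{"hand":0,"travel":[0,0,0.1],"angular":[0,0,0]}]';done
```

```text
clock: 6.15
eef_pos: [409.9, -326.3, 61.1]
tool_rot: [-3.141, 0.002, -1.316]
force: [0.7, 0.7, -0.6]
width: 0.2
clock: 6.35
eef_pos: [409.9, -326.2, 59.9]
tool_rot: [-3.141, 0.002, -1.316]
force: [0.4, 0.4, -0.6]
width: -0.0
```

```bash
cat >> h.py <<'E'
def proj(d,P):
    Rw=R.from_euler('xyz',d['orientation']).inv(); 
    K=np.array([[d['fx'],0,d['cx']],[0,d['fy'],d['cy']],[0,0,1.]])
    rv=Rw.as_rotvec(); t=-Rw.apply(d['origin'])
    return cv2.projectPoints(np.array(P,float),rv,t,K,np.array(d['D'],float))[0][:,0]
def rockfit(d):
    from scipy.optimize import least_squares
    h=cv2.cvtColor(d['frame'],cv2.COLOR_RGB2HSV); m=cv2.inRange(h,np.array((45,90,50)),np.array((85,255,255)))
    b=np.zeros_like(m); c=proj(d,[[445,-316,68]])[0].astype(int); b[max(c[1]-90,0):c[1]+90,max(c[0]-60,0):c[0]+60]=1; m=m*b
    n,l,s,ce=cv2.connectedComponentsWithStats(m); i=1+np.argmax(s[1:,4]); m=(l==i).astype(np.uint8)
    cn=max(cv2.findContours(m,0,1)[0],key=cv2.contourArea)
    q=cv2.approxPolyDP(cn,0.05*cv2.arcLength(cn,True),True)[:,0].astype(float)
    def pts(p):
        x,y,w,th=p; u=np.array([np.cos(w),np.sin(w),0]); v=np.array([-u[1],u[0],0]); o=np.array([x,y,64])
        du=u*np.cos(th)+np.array([0,0,np.sin(th)]); dn=-u*np.sin(th)+np.array([0,0,np.cos(th)])
        return [o+dn*5+du*a+v*e for a,e in ((0,-18),(0,18),(40,18),(40,-18))]
    def f(p):
        P=proj(d,pts(p)); return np.concatenate([min(q-a,key=lambda e:e@e) for a in P])
    best=min((least_squares(f,[438,-318,.25,t]) for t in(-.3,-.1,.1,.3)),key=lambda r:r.cost)
    print('green corners',q.tolist(),'x y yaw tilt',best.x.round(3),'cost',best.cost.round(2))
E
python3 - <<'E'
from h import *
rockfit(ctrl.get_image('wrist')); rockfit(ctrl.get_image('side'))
s=ctrl.read_state();print(s['force'],s['torque'],s['tau'])
E
```

```text
green corners [[248.0, 128.0], [249.0, 200.0], [314.0, 200.0], [315.0, 128.0]] x y yaw tilt [ 4.37482e+02 -3.18757e+02  2.56000e-01 -2.91000e-01] cost 0.91
green corners [[258.0, 326.0], [245.0, 331.0], [251.0, 342.0], [265.0, 337.0]] x y yaw tilt [ 4.39579e+02 -3.23435e+02  2.81000e-01 -3.16000e-01] cost 4.25
[ 0.4717967  -0.16442034 -0.66746016] [-0.03827076 -0.02647287  0.05231914] [-1.43796864e-03 -4.87965488e+01  8.09817374e+00 -9.78157908e+00
  5.62054411e-03  9.88903834e-03  1.03681949e-03]
```

```bash
python3 - <<'E'
from h import *
s=ctrl.read_state(); p=s['eef_pos']
out=[]
for c in('side','wrist'):
    d=ctrl.get_image(c); P=proj(d,[p,p+[0,0,15],p+[0,0,30]]); print(c,P.round(1).tolist())
    im=d['frame'][:,:,::-1].copy(); c0=P[1]
    x,y=(int(P[0,0]),int(P[0,1])); r=40 if c=='side' else 80
    cr=cv2.resize(im[y-r:y+r,x-r:x+r],(400,400),interpolation=cv2.INTER_CUBIC)
    for q in P: cv2.circle(cr,tuple(int(v) for v in ((q-[x-r,y-r])*400/(2*r))),4,(255,0,255),1)
    out.append(cr)
cv2.imwrite('pics/v2.png',np.hstack(out))
E
```

```text
side [[233.3, 343.3], [232.8, 339.0], [232.4, 334.6]]
wrist [[281.9, 243.8], [281.9, 254.9], [282.0, 268.1]]
```

View pics/v2.png

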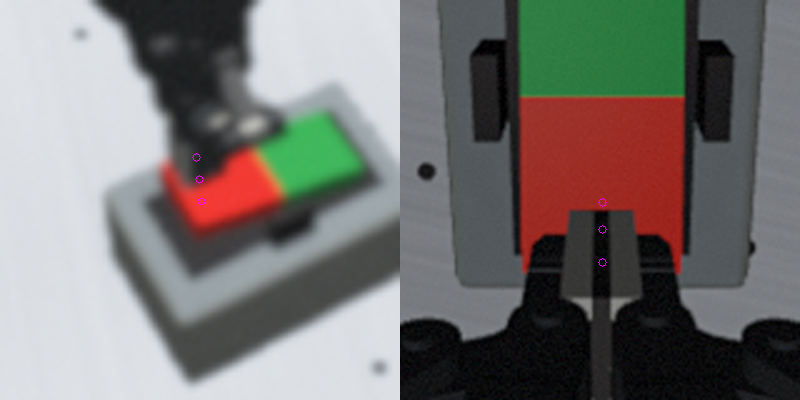

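```bash
python3 - <<'E'
from h import *
d=ctrl.get_image('wrist'); e=ctrl.get_image('side')
print(d['origin'],d['orientation'])
d['frame']=cv2.imread('pics/w1.png')[:,:,::-1].copy(); d['origin']=np.array([459.64866284,-318.28397078,365.97936089]); d['orientation']=np.array([2.84293391,1.16673205e-03,-1.26462840])
rockfit(d)
for n in('s0','s1'):
    e['frame']=cv2.imread('pics/%s.png'%n)[:,:,::-1].copy(); rockfit(e)
a=cv2.imread('pics/s0.png')[300:385,200:285]; b=ctrl.get_image('side')['frame'][300:385,200:285,::-1]
cv2.imwrite('pics/v3.png',np.hstack([cv2.resize(x,(400,400),interpolation=cv2.INTER_CUBIC) for x in(a,b)]))
E
```

```text
[ 482.50950418 -307.03066228  226.73533193] [ 2.84367740e+00  1.18989042e-03 -1.31475872e+00]
green corners [[259.0, 94.0], [257.0, 135.0], [293.0, 137.0], [296.0, 96.0]] x y yaw tilt [ 4.37433e+02 -3.18780e+02  2.48000e-01 -2.77000e-01] cost 0.26
green corners [[258.0, 326.0], [243.0, 329.0], [251.0, 342.0], [265.0, 337.0]] x y yaw tilt [ 4.38893e+02 -3.21060e+02  2.60000e-01 -3.44000e-01] cost 1.27
green corners [[258.0, 326.0], [244.0, 331.0], [251.0, 342.0], [265.0, 337.0]] x y yaw tilt [ 4.39035e+02 -3.23532e+02  2.85000e-01 -3.05000e-01] cost 2.46
```

View pics/v3.png

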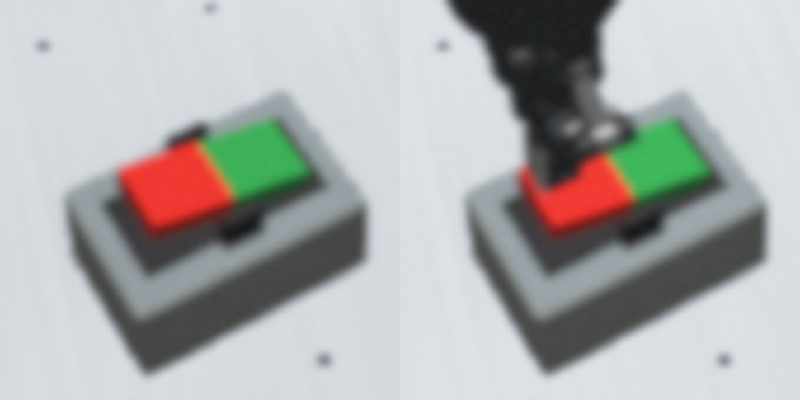

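The before/after crops show the rocker hasn't moved. In the side view the finger ends appear about 14 mm above the reported TCP and are only just reaching the red half. I'll keep creeping down and watch the force.

```bash
for i in 1 2 3 4; do python3 -m creep '[{"hand":0,"travel":[0,0,0.1],"angular":[0,0,0]},{"hand":0,"travel":[0,0,0.2],"angular":[0,0,0]}]' | egrep 'pos|force';done
```

```text
eef_pos: [410.0, -326.4, 58.0]
force: [-0.1, -0.1, -0.7]
eef_pos: [410.0, -326.3, 55.9]
force: [-0.1, 0.0, 0.2]
eef_pos: [409.9, -326.3, 53.8]
force: [0.3, 0.7, 0.4]
eef_pos: [409.8, -326.3, 51.8]
force: [-1.5, 0.3, 2.4]
```

```bash
for i in 1 2; do python3 -m creep '[{"hand":0,"travel":[0,0,0.1],"angular":[0,0,0]},{"hand":0,"travel":[0,0,0.2],"angular":[0,0,0]}]' | egrep 'pos|force';done; python3 - <<'E'
from h import *
d=ctrl.get_image('wrist'); rockfit(d); e=ctrl.get_image('side'); rockfit(e)
cv2.imwrite('pics/v4.png',np.hstack([cv2.resize(e['frame'][300:385,200:285,::-1],(400,400),interpolation=cv2.INTER_CUBIC),cv2.resize(d['frame'][120:320,180:380,::-1],(400,400))]))
E
```

```text
eef_pos: [409.4, -326.5, 49.8]
force: [-2.2, 0.7, 3.3]
eef_pos: [409.1, -326.6, 47.8]
force: [-1.5, -0.5, 2.6]
green corners [[244.0, 127.0], [246.0, 206.0], [316.0, 206.0], [319.0, 127.0]] x y yaw tilt [ 4.37497e+02 -3.18703e+02  2.52000e-01 -1.16000e-01] cost 1.88
green corners [[257.0, 324.0], [248.0, 328.0], [246.0, 335.0], [251.0, 342.0], [265.0, 336.0]] x y yaw tilt [ 4.41697e+02 -3.18989e+02  2.61000e-01 -3.53000e-01] cost 16.21
```

View pics/v4.png

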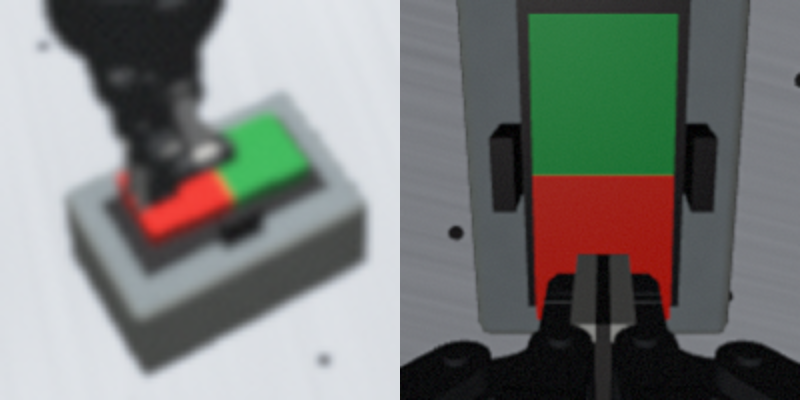

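Contact is confirmed. The wrist fit has the tilt moving from -0.28 to -0.12 with about 3 N on the fingers. I'll continue to the stop.

```bash
for i in 1 2 3; do python3 -m creep '[{"hand":0,"travel":[0,0,0.1],"angular":[0,0,0]},{"hand":0,"travel":[0,0,0.2],"angular":[0,0,0]}]' | egrep 'pos|force';done;  python3 - <<'E'
from h import *
rockfit(ctrl.get_image('wrist'))
E
```

```text
eef_pos: [409.0, -326.7, 45.7]
force: [-1.9, 0.4, 3.1]
eef_pos: [408.8, -326.8, 43.6]
force: [-3.9, -0.5, 4.4]
eef_pos: [408.5, -326.8, 41.6]
force: [-3.0, 0.6, 4.5]
green corners [[243.0, 126.0], [244.0, 211.0], [318.0, 211.0], [322.0, 130.0]] x y yaw tilt [ 4.36968e+02 -3.18774e+02  2.33000e-01 -1.30000e-02] cost 2.57
```

```bash
for i in 1 2 3; do python3 -m creep '[{"hand":0,"travel":[0,0,0.1],"angular":[0,0,0]},{"hand":0,"travel":[0,0,0.2],"angular":[0,0,0]}]' | egrep 'pos|force';done;  python3 - <<'E'
from h import *
rockfit(ctrl.get_image('wrist')); rel()
E
```

```text
eef_pos: [408.5, -326.9, 39.9]
force: [-5.2, 2.2, 18.3]
eef_pos: [408.5, -327.0, 39.6]
force: [-6.8, 4.0, 31.2]
eef_pos: [408.6, -327.0, 39.5]
force: [-7.3, 3.9, 33.2]
green corners [[241.0, 127.0], [243.0, 213.0], [318.0, 213.0], [320.0, 127.0]] x y yaw tilt [ 4.36811e+02 -3.18908e+02  2.54000e-01 -6.20000e-02] cost 0.48
t 9.3 pos [ 408.6 -327.    39.7] rot [-1.798e+02  1.000e-01 -7.550e+01] F [-6.1  3.8 27.4] w 0.0 q [ 0.3   0.77  0.51  2.01 -0.73  0.54  0.01]
```

The rocker reached a hard stop at 33 N. The 13 mm stroke from contact matches 0.4 rad at 30 mm. I'll lift off and check.

```bash
python3 -m creep '[{"hand":0,"travel":[0,0,-2],"angular":[0,0,0]},{"hand":0,"travel":[0,0,-6],"angular":[0,0,0]},{"hand":0,"travel":[2.3,1.9,-11],"angular":[0,0,-3]},{"hand":0,"travel":[2.3,1.9,-16],"angular":[0,0,-3]},{"hand":0,"travel":[2.3,1.9,-16],"angular":[0,0,-3]}]'; python3 - <<'E'
from h import *
d=save('wrist','w3.png'); rockfit(d); e=save('side','s3.png'); rockfit(e)
cv2.imwrite('pics/v5.png',np.hstack([cv2.resize(e['frame'][300:385,200:285,::-1],(400,400),interpolation=cv2.INTER_CUBIC),cv2.resize(d['frame'][50:250,180:380,::-1],(400,400))]))
rel((470,-210,200,-60),(517,-98,130,-73),(531,-24,130,-73))
E
```

```text
clock: 9.8
eef_pos: [397.9, -358.4, 204.8]
tool_rot: [-3.133, -0.007, -1.266]
force: [0.2, -0.3, 0.0]
width: 0.2
green corners [[237.0, 101.0], [237.0, 142.0], [272.0, 144.0], [274.0, 103.0]] x y yaw tilt [ 4.36206e+02 -3.18805e+02  2.60000e-01 -1.59000e-01] cost 0.49
green corners [[257.0, 322.0], [242.0, 328.0], [250.0, 342.0], [264.0, 333.0]] x y yaw tilt [ 4.37613e+02 -3.19121e+02  2.63000e-01 -5.00000e-02] cost 3.17
t 9.9 pos [ 397.3 -355.   201. ] rot [-179.6   -0.   -72.4] F [-0.3  0.5 -0.8] w 0.1 q [ 0.21  0.56  0.73  1.87 -0.48  0.89 -0.1 ]
(470, -210, 200, -60) travel [-11.63, -11.3, 0.17] ang [-0.4, -0.1, -12.4]
(517, -98, 130, -73) travel [-20.9, -19.12, 7.21] ang [-0.4, -0.0, 0.6]
(531, -24, 130, -73) travel [-27.53, -22.69, 7.23] ang [-0.4, -0.0, 0.6]
```

View pics/v5.png

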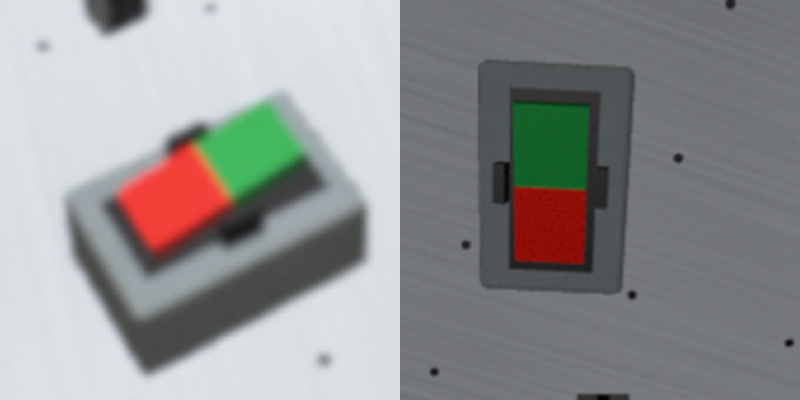

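```bash
python3 - <<'E'
from h import *
e=ctrl.get_image('side')
for th in (-.2,0,.1,.2):
    w=.253;u=np.array([np.cos(w),np.sin(w),0]); v=np.array([-u[1],u[0],0]); o=np.array([438,-319,64])
    du=u*np.cos(th)+np.array([0,0,np.sin(th)]); dn=-u*np.sin(th)+np.array([0,0,np.cos(th)])
    P=proj(e,[o+dn*5+du*a+v*b for a,b in ((-40,18),(-40,-18),(40,18),(40,-18))])
    print(th,((P-[200,300])*400/85).round().tolist())
E
```

```text
-0.2 [[118.0, 161.0], [154.0, 219.0], [271.0, 111.0], [309.0, 165.0]]
0 [[115.0, 174.0], [151.0, 231.0], [270.0, 100.0], [309.0, 154.0]]
0.1 [[115.0, 179.0], [151.0, 237.0], [269.0, 95.0], [307.0, 149.0]]
0.2 [[116.0, 185.0], [152.0, 243.0], [266.0, 91.0], [305.0, 145.0]]
```

The side view shows red down and green up, and the corner positions match tilt +0.2, so it's fully off. For the plungers I'll turn the tool so the jaw axis lies across the row, then go to blue.

```bash
python3 -c "
from h import *
rel((532,-24,160,-12),(532,-24,100,-12))"
```

```text
t 9.95 pos [ 396.6 -353.7  199.3] rot [-1.797e+02  1.000e-01 -7.240e+01] F [ 0.5  0.6 -1. ] w -0.1 q [ 0.21  0.56  0.73  1.87 -0.48  0.89 -0.1 ]
(532, -24, 160, -12) travel [-27.33, -22.85, 4.11] ang [-0.3, -0.0, -60.4]
(532, -24, 100, -12) travel [-27.31, -22.82, 10.11] ang [-0.3, -0.0, -60.4]
```

```bash
python3 -m creep '[{"hand":0,"travel":[-27.3,-22.9,4],"angular":[-0.3,0,-60]},{"hand":0,"travel":[-27.3,-22.9,4],"angular":[-0.3,0,-60]},{"hand":0,"travel":[-27.3,-22.9,4],"angular":[-0.3,0,-60]},{"hand":0,"travel":[-27.3,-22.9,4],"angular":[-0.3,0,-60]},{"hand":0,"travel":[-27.3,-22.9,4],"angular":[-0.3,0,-60]},{"hand":0,"travel":[-27.3,-22.9,4],"angular":[-0.3,0,-60]},{"hand":0,"travel":[-27.3,-22.9,4],"angular":[-0.3,0,-60]},{"hand":0,"travel":[-27.3,-22.9,4],"angular":[-0.3,0,-60]},{"hand":0,"travel":[-27.3,-22.9,4],"angular":[-0.3,0,-60]},{"hand":0,"travel":[-27.3,-22.9,4],"angular":[-0.3,0,-60]},{"hand":0,"travel":[-27.3,-22.9,4],"angular":[-0.3,0,-60]},{"hand":0,"travel":[-27.3,-22.9,4],"angular":[-0.3,0,-60]}]'; python3 -c "
from h import *
rel((532,-24,85,-12))
d=ctrl.get_image('wrist');e=ctrl.get_image('side')
cv2.imwrite('pics/v6.png',np.hstack([cv2.resize(e['frame'][190:300,200:310,::-1],(400,400),interpolation=cv2.INTER_CUBIC),cv2.resize(d['frame'][120:320,180:380,::-1],(400,400))]))"
```

```text
clock: 11.15
eef_pos: [532.0, -26.0, 161.1]
tool_rot: [3.141, -0.0, -0.22]
force: [-0.2, -0.4, 0.4]
width: -0.0
t 11.15 pos [532.  -26.  161.1] rot [180.   -0.  -12.6] F [-0.2 -0.4  0.4] w -0.0 q [-0.29  0.56  0.43  1.9  -0.32  0.75  0.1 ]
(532, -24, 85, -12) travel [-0.05, -0.2, 7.61] ang [0.0, -0.0, -0.6]
```

View pics/v6.png

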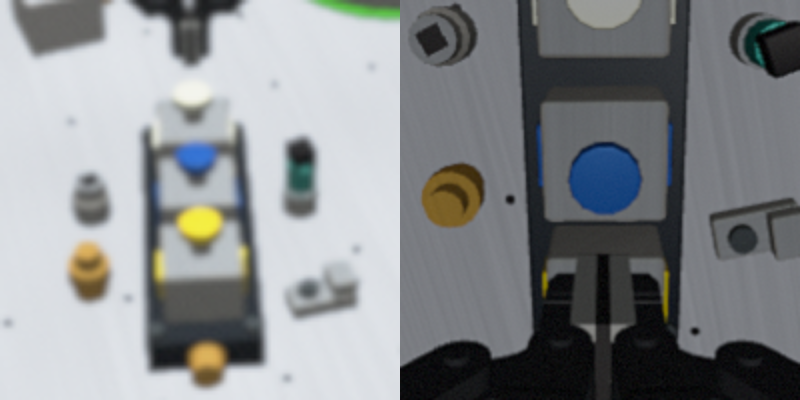

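Aligned: in the wrist crop the fingers (col 603) line up with the blue head (605,178). The side crop shows the fingers well above the bank. I'll lower, then check in the wrist view before contact, which I expect near TCP z 77.

```bash
python3 -m creep '[{"hand":0,"travel":[0,-0.2,4],"angular":[0,0,0]},{"hand":0,"travel":[0,-0.2,6],"angular":[0,0,0]},{"hand":0,"travel":[0,-0.2,7.3],"angular":[0,0,0]},{"hand":0,"travel":[0,-0.2,7.6],"angular":[0,0,0]},{"hand":0,"travel":[0,-0.2,7.6],"angular":[0,0,0]}]'; python3 - <<'E'
from h import *
d=ctrl.get_image('wrist'); p=ctrl.read_state()['eef_pos']
print(proj(d,[[532,-24,101],p,p+[0,0,24]]).round(1))
cv2.imwrite('pics/v7.png',cv2.resize(d['frame'][150:300,200:360,::-1],(480,450)))
print(np.array(d['origin'])-p)
E
```

```text
clock: 11.75
eef_pos: [533.0, -23.8, 85.4]
tool_rot: [3.141, -0.001, -0.22]
force: [0.6, -1.1, 0.1]
width: -0.1
[[279.6 256.7]
 [281.9 244.6]
 [282.  263.4]]
[ 15.77484725  73.83687628 166.11745446]
```

View pics/v7.png

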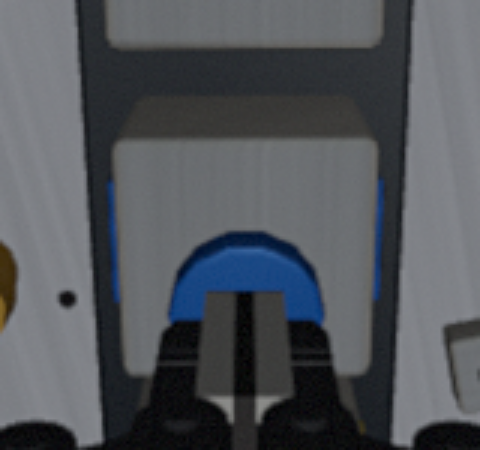

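The fingers sit centrally over the blue head, which is partly hidden behind them (both near column 282). I'll press now.

```bash
python3 -m creep '[{"hand":0,"travel":[0,0,0.3],"angular":[0,0,0]},{"hand":0,"travel":[0,0,0.5],"angular":[0,0,0]},{"hand":0,"travel":[0,0,0.7],"angular":[0,0,0]}]' | egrep 'pos|force'; for i in 1 2 3 4; do python3 -m creep '[{"hand":0,"travel":[0,0,0.1],"angular":[0,0,0]},{"hand":0,"travel":[0,0,0.2],"angular":[0,0,0]}]' | egrep 'pos|force';done
```

```text
eef_pos: [533.8, -23.7, 79.3]
force: [-0.6, 0.5, -0.6]
eef_pos: [533.9, -23.7, 77.3]
force: [-0.7, 0.4, 0.2]
eef_pos: [533.9, -23.7, 75.5]
force: [-0.2, 0.3, 4.9]
eef_pos: [533.9, -23.7, 73.8]
force: [-1.4, -0.0, 4.0]
eef_pos: [533.9, -23.6, 71.8]
force: [-0.9, -0.6, 4.3]
```

Contact was near 76, with about 5 N of friction, as expected.

```bash
for i in 1 2 3 4; do python3 -m creep '[{"hand":0,"travel":[0,0,0.1],"angular":[0,0,0]},{"hand":0,"travel":[0,0,0.2],"angular":[0,0,0]}]' | egrep 'pos|force';done
```

```text
eef_pos: [533.9, -23.7, 69.7]
force: [-1.2, -0.3, 5.3]
eef_pos: [534.0, -23.7, 67.6]
force: [-0.3, 0.6, 4.1]
eef_pos: [534.0, -23.6, 66.6]
force: [-5.3, 0.1, 23.9]
eef_pos: [534.1, -23.6, 66.4]
force: [-7.1, 0.8, 31.6]
```

Blue is home: hard stop at TCP z 66.5, which is 91 minus the 24.5 mm offset. Yellow is next.

```bash
python3 -c "
from h import *
rel((517,-98,100,-12),(517,-98,80,-12))"
```

```text
t 13.7 pos [534.1 -23.6  66.4] rot [-179.8   -0.2  -12.6] F [-7.1  0.8 31.6] w 0.1 q [-0.22  0.7   0.33  1.97 -0.42  0.54  0.18]
(517, -98, 100, -12) travel [-0.04, 7.62, -3.38] ang [-0.2, -0.2, -0.6]
(517, -98, 80, -12) travel [-0.04, 7.63, -1.38] ang [-0.2, -0.2, -0.6]
```

```bash
python3 -m creep '[{"hand":0,"travel":[0,0,-1.5],"angular":[0,0,0]},{"hand":0,"travel":[0,0,-3.4],"angular":[0,0,0]},{"hand":0,"travel":[0,0,-3.4],"angular":[0,0,0]},{"hand":0,"travel":[0,4,-3.4],"angular":[-0.2,-0.2,0]},{"hand":0,"travel":[0,7.6,-3.4],"angular":[-0.2,-0.2,0]},{"hand":0,"travel":[0,7.6,-3.4],"angular":[-0.2,-0.2,0]},{"hand":0,"travel":[0,7.6,-2],"angular":[-0.2,-0.2,0]},{"hand":0,"travel":[0,7.6,-1.9],"angular":[-0.2,-0.2,0]}]'; python3 - <<'E'
from h import *
d=ctrl.get_image('wrist'); 
c,s=blob(d,(20,100,60),(36,255,255),(220,200,340,300)); print(c,s)
cv2.imwrite('pics/v8.png',cv2.resize(d['frame'][150:300,200:360,::-1],(480,450)))
E
```

```text
clock: 14.5
eef_pos: [516.2, -97.2, 83.3]
tool_rot: [3.141, 0.003, -0.22]
force: [-0.7, 0.6, 0.2]
width: -0.1
[283.87284895 241.63384321] [ 257  227   53   33 1046]
```

View pics/v8.png

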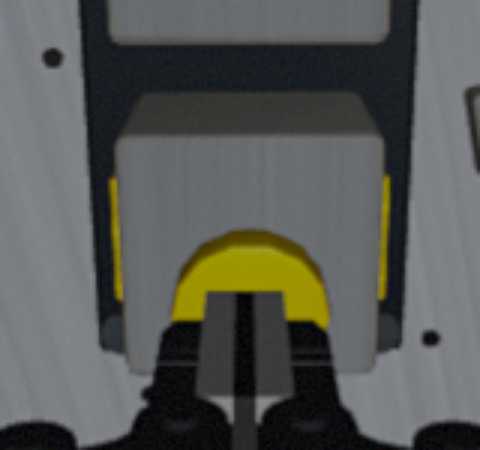

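The fingers are centred on the yellow head, within 2 mm (head column about 250, fingers about 245 in the crop). I'll press.

```bash
python3 -m creep '[{"hand":0,"travel":[0.1,0,0.3],"angular":[0,0,0]},{"hand":0,"travel":[0.1,0,0.5],"angular":[0,0,0]},{"hand":0,"travel":[0.1,0,0.6],"angular":[0,0,0]}]' | egrep 'pos|force'; for i in 1 2 3 4 5; do python3 -m creep '[{"hand":0,"travel":[0,0,0.1],"angular":[0,0,0]},{"hand":0,"travel":[0,0,0.2],"angular":[0,0,0]}]' | egrep 'pos|force';done
```

```text
eef_pos: [517.6, -97.0, 77.7]
force: [0.2, 0.1, -0.8]
eef_pos: [517.8, -97.0, 76.0]
force: [-1.4, 0.1, 5.5]
eef_pos: [517.8, -96.9, 74.3]
force: [-1.1, 0.4, 4.5]
eef_pos: [517.8, -97.0, 72.4]
force: [-1.6, 0.8, 5.3]
eef_pos: [517.8, -97.0, 70.4]
force: [-1.9, 0.1, 4.9]
eef_pos: [517.8, -97.0, 68.2]
force: [-1.4, -0.3, 4.5]
```

```bash
for i in 1 2; do python3 -m creep '[{"hand":0,"travel":[0,0,0.1],"angular":[0,0,0]},{"hand":0,"travel":[0,0,0.2],"angular":[0,0,0]}]' | egrep 'pos|force';done
```

```text
eef_pos: [517.8, -97.0, 66.7]
force: [-3.8, 1.1, 18.6]
eef_pos: [518.0, -97.0, 66.4]
force: [-6.0, 0.7, 32.2]
```

Yellow is home, with the same stop height (66.4). Next is the bleed button, travelling high.

```bash
python3 -c "
from h import *
rel((484,299,150,20),(484,299,85,20))"
```

```text
t 16.25 pos [518.  -97.   66.4] rot [-1.799e+02  1.000e-01 -1.260e+01] F [-6.   0.7 32.2] w -0.0 q [-0.07  0.69  0.31  1.99 -0.4   0.53  0.31]
(484, 299, 150, 20) travel [-11.93, -37.92, -8.29] ang [-0.1, 0.1, -32.6]
(484, 299, 85, 20) travel [-11.93, -37.91, -1.79] ang [-0.1, 0.1, -32.6]
```

```bash
python3 -m creep '[{"hand":0,"travel":[0,0,-2],"angular":[0,0,0]},{"hand":0,"travel":[0,0,-6],"angular":[0,0,0]},{"hand":0,"travel":[0,0,-8.3],"angular":[0,0,0]},{"hand":0,"travel":[0,0,-8.3],"angular":[0,0,0]},{"hand":0,"travel":[-11.9,-37.9,-8.3],"angular":[-0.1,0.1,-32.6]},{"hand":0,"travel":[-11.9,-37.9,-8.3],"angular":[-0.1,0.1,-32.6]},{"hand":0,"travel":[-11.9,-37.9,-8.3],"angular":[-0.1,0.1,-32.6]},{"hand":0,"travel":[-11.9,-37.9,-8.3],"angular":[-0.1,0.1,-32.6]},{"hand":0,"travel":[-11.9,-37.9,-8.3],"angular":[-0.1,0.1,-32.6]},{"hand":0,"travel":[-11.9,-37.9,-8.3],"angular":[-0.1,0.1,-32.6]},{"hand":0,"travel":[-11.9,-37.9,-8.3],"angular":[-0.1,0.1,-32.6]},{"hand":0,"travel":[-11.9,-37.9,-8.3],"angular":[-0.1,0.1,-32.6]},{"hand":0,"travel":[-11.9,-37.9,-8.3],"angular":[-0.1,0.1,-32.6]},{"hand":0,"travel":[-11.9,-37.9,-8.3],"angular":[-0.1,0.1,-32.6]},{"hand":0,"travel":[-11.9,-37.9,-8.3],"angular":[-0.1,0.1,-32.6]}]'; python3 - <<'E'
from h import *
rel((484,299,80,20))
spots('top',['blue_top','yellow_top','white_top']); spots('side',['blue_top','yellow_top','white_top','bleed_top']);spots('wrist',['bleed_top','bleed_block'])
d=ctrl.get_image('wrist');e=ctrl.get_image('side')
cv2.imwrite('pics/v9.png',np.hstack([cv2.resize(e['frame'][150:300,170:320,::-1],(400,400),interpolation=cv2.INTER_CUBIC),cv2.resize(d['frame'][120:320,180:380,::-1],(400,400))]))
E
```

```text
clock: 17.75
eef_pos: [484.2, 296.8, 149.2]
tool_rot: [3.14, 0.001, 0.348]
force: [0.8, -0.5, -0.3]
width: -0.1
t 17.75 pos [484.2 296.8 149.2] rot [1.799e+02 1.000e-01 1.990e+01] F [ 0.8 -0.5 -0.3] w -0.1 q [-0.78  0.6   0.28  1.82 -0.23  0.76 -0.03]
(484, 299, 80, 20) travel [0.06, -0.23, 6.92] ang [0.1, 0.1, -0.1]
top blue_top [([533.0, -21.0, 101.0], 0.53), ([414.0, -330.0, 75.0], 0.45)]
top yellow_top [([521.0, -98.0, 96.0], 0.43)]
top white_top [([554.0, 50.0, 103.0], 0.59)]
side blue_top [([533.0, -26.0, 100.0], 0.53)]
side yellow_top [([519.0, -97.0, 100.0], 0.5), ([480.0, 518.0, -2.0], 0.22)]
side white_top [([550.0, 49.0, 95.0], 0.61), ([519.0, -96.0, 31.0], 0.28)]
side bleed_top [([483.0, 299.0, 88.0], 0.66)]
wrist bleed_top []
wrist bleed_block []
```

View pics/v9.png

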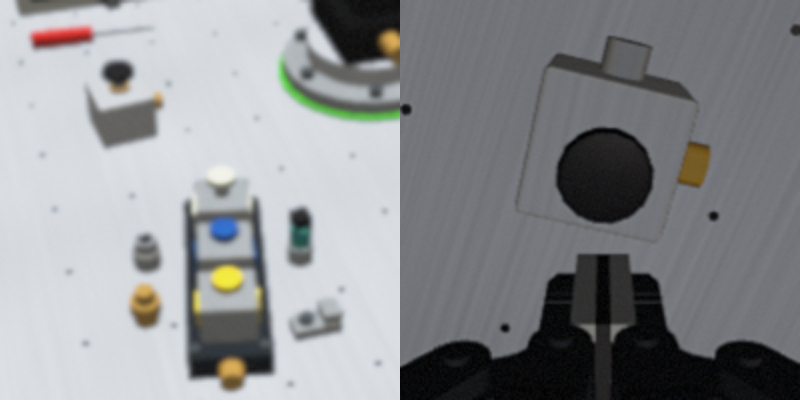

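The side crop shows blue and yellow sunk onto their valves while white stands proud. The loose parts are unmoved. The wrist crop shows the black button (605,175) in line with the fingers (603). Lowering: I expect contact near 65.5 and the stop near 57.5.

```bash
python3 -m creep '[{"hand":0,"travel":[0,-0.2,4],"angular":[0,0,0]},{"hand":0,"travel":[0,-0.2,6.5],"angular":[0,0,0]},{"hand":0,"travel":[0,-0.2,7.5],"angular":[0,0,0]},{"hand":0,"travel":[0,-0.2,8],"angular":[0,0,0]},{"hand":0,"travel":[0,-0.2,8],"angular":[0,0,0]}]' | egrep 'pos|force';for i in 1 2 3 4 5 ; do python3 -m creep '[{"hand":0,"travel":[0,0,0.1],"angular":[0,0,0]},{"hand":0,"travel":[0,0,0.2],"angular":[0,0,0]}]' | egrep 'pos|force';done
```

```text
eef_pos: [484.1, 300.5, 70.3]
force: [-0.4, -0.9, 0.7]
eef_pos: [485.0, 301.0, 69.4]
force: [0.0, 0.2, 0.1]
eef_pos: [485.4, 301.3, 68.0]
force: [0.0, -0.2, 0.7]
eef_pos: [485.5, 301.3, 66.1]
force: [-0.4, 0.2, 0.2]
eef_pos: [485.6, 301.3, 64.3]
force: [-1.0, -0.4, 4.1]
eef_pos: [485.6, 301.4, 62.5]
force: [-0.9, -0.7, 5.1]
```

```bash
for i in 1 2 3 4; do python3 -m creep '[{"hand":0,"travel":[0,0,0.1],"angular":[0,0,0]},{"hand":0,"travel":[0,0,0.2],"angular":[0,0,0]}]' | egrep 'clock|pos|force';done
```

```text
clock: 20.0
eef_pos: [485.6, 301.4, 60.7]
force: [-1.9, -0.7, 6.3]
clock: 20.2
eef_pos: [485.6, 301.4, 59.1]
force: [-0.5, -0.9, 7.9]
clock: 20.4
eef_pos: [485.6, 301.4, 57.8]
force: [-2.9, -2.0, 19.1]
clock: 20.6
eef_pos: [485.7, 301.5, 57.7]
force: [-6.0, -3.0, 27.6]
```

```bash
python3 - <<'E'
from h import *
for i in range(4): e=ctrl.get_image('side')
spots('side',['bleed_top','rocker_red','coupling','socket','sensor','clamp','white_top'])
for n,lo,hi,bx in (('blue',(100,120,80),(125,255,255),(235,225,275,245)),('yellow',(22,110,100),(35,255,255),(240,240,275,265))):
    c,q=blob(e,lo,hi,bx); o,_=blob({**e,'frame':cv2.imread('pics/s0.png')[:,:,::-1].copy()},lo,hi,bx); print(n,'px now',c.round(1),'at start',o.round(1))
for a,b in (((532,-24,101),(532,-24,91)),): print(proj(e,[a,b]).round(1))
rel()
ctrl.finish_job()
E
```

```text
side bleed_top [([482.0, 298.0, 81.0], 0.61)]
side rocker_red [([412.0, -326.0, 59.0], 0.76)]
side coupling [([445.0, -40.0, 2.0], 0.5)]
side socket [([462.0, 44.0, -3.0], 0.41)]
side sensor [([622.0, 10.0, 3.0], 0.52)]
side clamp [([551.0, 46.0, 97.0], 0.62), ([603.0, -102.0, 1.0], 0.47)]
side white_top [([549.0, 47.0, 97.0], 0.68)]
blue px now [253.5 235.2] at start [253.4 233. ]
yellow px now [254.7 253.6] at start [254.7 251.1]
[[253.2 230.7]
 [253.3 233.6]]
t 21.15 pos [485.7 301.5  57.7] rot [-179.9   -0.3   20. ] F [-5.2 -2.5 19.4] w -0.4 q [-0.74  0.73  0.22  1.87 -0.28  0.56  0.01]
the job is handed in; nothing more can be done
```

The pump is made safe, in the order asked. With closed fingers I pressed the red rocker half to its stop, then blue and yellow fully home. The bleed button is down and still held. The job was handed in at about 21 s, and no verdict is reported.

| Part | Last check |
|---|---|
| Rocker | Hit a hard stop at 33 N; the side-view corners match fully off, and the network puts the red half at z 59. |
| Blue and yellow plungers | Both stopped hard at 32 N at the same height. The side image shows them 2.2 and 2.5 pixels lower, against about 2.9 for a full 10 mm stroke, which fits a start slightly in. |
| White plunger | Never touched; it stood proud of the other two in the last picture I viewed. |
| Bleed button | Bottomed at 28 N after about 8 mm; still 19 N at hand-in, against the spring's 9 N. The network reads z 81. |
| Loose parts | Coupling, socket, sensor and clamp are within about 7 mm of where the networks first put them, and no force suggested a bump. I did not re-measure the wrench, screwdriver or can; the arm did not work near them. |

Three readings disagreed:
- **TCP height:** the fingertips made contact about 24 mm above the reported TCP, so I pressed by force and stop instead of by height.
- **Rocker tilt:** my automatic tilt fits were unreliable, so I used the corner comparison.
- **Plunger height:** the network heights for blue and yellow (about 96–101 mm after pressing) did not show the stroke, so I relied on the stops and the pixel shift.

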